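# Close a row of flip-top specimen vials with one fingertip stroke

## Task

Shut the five flip-top vials of snail shells that stand in the metal block, with closed fingertips alone. All the lids are hinged on the same side of their vials: start at that end of the row and run the fingertips lightly along it the way the lids close, so that they fold over one after another and none is bent backwards, and press every blue lid gently until it is fully home. Pick nothing up, do not shove the block about, and leave the other things on the bench alone.

Things in the scene. Friction and masses are not known exactly. Their poses are not given: they have to be found in the camera images.
- vial_block: Loose grey steel block, about 1.2 kg, 174 x 46 mm, 28 mm high, on rubber feet; five clear vials with blue hinged lids are fixed in it in a row, a tan shell in each. Any yaw. Origin: centre of the underside. x axis: along the row, the way the lids close; z up. Vial centres at x = -66, -33, 0, 33, 66 mm, y = 0 (lid_1 to lid_5).
- row_mid (a point): Middle of the middle vial's mouth, 62 mm above the bench; axes as the block's. Vials are 27 mm across, rims 62 mm up. Each hinge line runs parallel to y at rim height, 15.5 mm on the -x side of its vial's centre. Shut lids are 3 mm thick: tops 65 mm above the bench, nothing stands higher once shut.
- lid_1 (a joint): Lid 1 of the row (1 = the end to start from, at the block's -x end). 0 = shut and home, 1.57 = standing upright on its hinge, more = leaning back towards -x. Starts at 1.35 to 1.95; bending past 2.3 overstrains the hinge. Light hinge friction (about 0.2 N at the lip): it stays where left. A disc 27 mm across.
- lid_1_lip (a point): End of lid 1's thumb lip, on the outer (upper) face, 33 mm from the hinge line; it moves with the lid. Shut, it lies 17.5 mm on the +x side of the vial's centre, 65 mm above the bench.
- lid_2 (a joint): Lid 2 of the row (1 = the end to start from, at the block's -x end). 0 = shut and home, 1.57 = standing upright on its hinge, more = leaning back towards -x. Starts at 1.35 to 1.95; bending past 2.3 overstrains the hinge. Light hinge friction (about 0.2 N at the lip): it stays where left. A disc 27 mm across.
- lid_2_lip (a point): End of lid 2's thumb lip, on the outer (upper) face, 33 mm from the hinge line; it moves with the lid. Shut, it lies 17.5 mm on the +x side of the vial's centre, 65 mm above the bench.
- lid_3 (a joint): Lid 3 of the row (1 = the end to start from, at the block's -x end). 0 = shut and home, 1.57 = standing upright on its hinge, more = leaning back towards -x. Starts at 1.35 to 1.95; bending past 2.3 overstrains the hinge. Light hinge friction (about 0.2 N at the lip): it stays where left. A disc 27 mm across.
- lid_3_lip (a point): End of lid 3's thumb lip, on the outer (upper) face, 33 mm from the hinge line; it moves with the lid. Shut, it lies 17.5 mm on the +x side of the vial's centre, 65 mm above the bench.
- lid_4 (a joint): Lid 4 of the row (1 = the end to start from, at the block's -x end). 0 = shut and home, 1.57 = standing upright on its hinge, more = leaning back towards -x. Starts at 1.35 to 1.95; bending past 2.3 overstrains the hinge. Light hinge friction (about 0.2 N at the lip): it stays where left. A disc 27 mm across.
- lid_4_lip (a point): End of lid 4's thumb lip, on the outer (upper) face, 33 mm from the hinge line; it moves with the lid. Shut, it lies 17.5 mm on the +x side of the vial's centre, 65 mm above the bench.
- lid_5 (a joint): Lid 5 of the row (1 = the end to start from, at the block's -x end). 0 = shut and home, 1.57 = standing upright on its hinge, more = leaning back towards -x. Starts at 1.35 to 1.95; bending past 2.3 overstrains the hinge. Light hinge friction (about 0.2 N at the lip): it stays where left. A disc 27 mm across.
- lid_5_lip (a point): End of lid 5's thumb lip, on the outer (upper) face, 33 mm from the hinge line; it moves with the lid. Shut, it lies 17.5 mm on the +x side of the vial's centre, 65 mm above the bench.
- red_vial: Small clear vial with a red cap, 25 mm across, 54 mm tall, loose; to be left alone. Origin: centre of the underside.
- lens: Black hand lens lying flat, 69x154x12 mm, loose; to be left alone. Origin: centre of the underside.
- spare_dish: Empty clear petri dish, 64 mm across, 15 mm high, loose; to be left alone. Origin: centre of the underside.
- forceps: Steel forceps lying flat, 14x121x9 mm, loose; to be left alone. Origin: centre of the underside.
- white_jar: Specimen jar with white screw lid, 63 mm across, 67 mm tall, loose; to be left alone. Origin: centre of the underside.
- green_jar: Specimen jar with green screw lid, 63 mm across, 67 mm tall, loose; to be left alone. Origin: centre of the underside.

How it is judged:
By the outcome, as a careful person would: the job done as asked, in the order asked, and still so for the second after the job is handed in, with the robot touching nothing.
It also fails if it takes over 48 s, if anything falls off the work surface, if the arm or the gripper's body presses on something with over 40 N, if the wrist force passes 120 N, or if a joint passes its speed limit or range.

## Robot

A 6-joint arm with a two-finger parallel gripper is mounted at the origin on a cart in front of the work surface, level with it; the furniture and walls round the work are solid. World frame = base frame: x ahead of the robot, y to its left, z up, the work surface at z = 0. Lengths are in m, angles in degrees, forces in N, time in s.
With the tool pointing down it reaches from about 0.3 to 0.75 m from the base axis. Payload 8.5 kg.
Tool frame: the origin (TCP) lies midway between the tips of the shut fingers; the grasp point (between the pads) lies env.tcp_to_grasp behind it (env.tcp_to_grasp is the distance from the TCP to the grasp point, in m); z points along the fingers, y is the line along which they close (so a half turn about z gives the same grasp; the last joint's range is limited). The gripper opens to 85 mm and grips with 20 to 120 N. Pads are 22 mm wide; open, the fingers measure 114 mm over their backs; the gripper's body (76 mm by 85 mm) begins 54 mm behind the grasp point. The pads swing forward as they close: fully open they stand 13 mm farther back than shut.
Start: joints at [-81.836, 21.807, 74.336, -0, 83.858, -12.336], TCP at [0.193, -0.515, 0.231] pointing down, gripper open.
Joint ranges: [-178.18, 178.18], [-50.72, 133.34], [12.68, 142.11], [-81.47, 261.47], [9.98, 163.14], [-165.26, 165.26]. Speed limits (degrees/s): [136.94, 136.94, 180, 180, 180, 180].

## Interface

Orientations are given as a 3x3 rotation matrix whose columns are the frame's x, y, z axes.
In Python, from rig import observe, optics, job, env gives the robot as it stands. The module is installed in compiled form; this text tells all that it offers.
- The arm moves only by the shell command python3 -m jog 'ROWS' [FORCE]. ROWS is JSON, a list of rows, each a list of 7 numbers: the turn, a rotation vector about the tool's x, y, z in rad, then the shift along the tool's x, y, z in m, then the opening in per cent of the stroke, from 0 (shut) to 100 (fully open). A call has 1 to 10 rows; each row shifts and turns the commanded pose from where the row before left it, along the tool's axes as they then stand; what a row does not reach is not made up. A row lasts 1/8 s, in which the tool goes at most 62.5 mm and 10.7 degrees, less where a joint would pass 70% of its speed; a pose out of reach is approached as far as the arm can. A call is refused whole if a number of a shift passes 0.0625 or a number of a turn 0.188, either way. A call with a gripper value outside its range is refused whole. The fingers move at their own pace and stop on an object; FORCE is the grip in N (left out, the last holds). Time passes only in rows, so rows that do not move let the fingers close. It gives the time, the measured TCP pose, the force, the opening and the grip force at its end, in the units of the state.
- observe(): the state, without advancing time (a new reading comes with each control period).
- optics.get_image(name): name is "scene" or "top" or "wrist"; returns a dict with "pixels" (420x560x3 uint8, red, green, blue), "mtx" (3x3 intrinsics, pixels), "dist_coeffs" ([k1, k2, p1, p2, k3] as OpenCV has them; the pictures are not rectified), "rvec" (rotation vector, rad) and "tvec" (3), from world to camera coordinates, as OpenCV has them. Camera axes: x right, y down, z forward; pixel columns grow to the right and rows downward; lengths in m; the calibration is good to about 2 mm. A picture is of the moment at which its call begins. There is no depth.
- job.close_job(): hands the job in; it is judged then, once.
The state is a dict: "time_s": time; "q": joint angles; "qvel": joint speeds; "joint_efforts": joint torques, N m; "position": TCP position; "tool_rot": TCP orientation; "ft_force": force on the tool from outside, world axes, zero at the start; "wrist_torque": the same for the moment, N m; "grip_width": finger opening in m; "gripper_force": force on a finger pad.
Only numpy, scipy, OpenCV 4.12 (cv2) and the standard library are available. Lean on these libraries where they do the work, as an engineer would, in place of code of your own. Each camera call takes 0.05 s, during which the arm holds its last target. There are 200 camera calls.

## Working session

There is one attempt and no reset: what is moved stays moved. The work goes in short steps, Python scripts to look and compute and a shell command to move; the robot and the scene stay as the last step left them, time stands still between calls to the robot, and variables do not carry over. Pictures are saved under pics/ and viewed, at most 10 in all, crops included, and the job is handed in when it is done.

```bash
mkdir -p pics; python3 - <<'E'
from rig import observe, optics, env
import cv2, numpy as np, pickle
d={n:optics.get_image(n) for n in("scene","top")}
pickle.dump(d,open('im.pkl','wb'))
for n in d: cv2.imwrite(f'pics/{n}0.png',d[n]["pixels"][:,:,::-1])
s=observe();print(s['position'],s['tool_rot'],s['time_s'],env.tcp_to_grasp,s['ft_force'])
for n in d: print(n, d[n]['mtx'].tolist() if hasattr(d[n]['mtx'],'tolist') else d[n]['mtx'], d[n]['rvec'],d[n]['tvec'])
E
```

```text
[ 0.19256749 -0.51491741  0.23076223] [[ 9.36689720e-01  3.50160444e-01 -1.78163469e-04]
 [ 3.50160368e-01 -9.36688851e-01  1.30860368e-03]
 [ 2.91337510e-04 -1.28814140e-03 -9.99999128e-01]] 0.1 0.0187 [-0.35033357  0.11943026  0.18180458]
scene [[495.7001594417377, 0.0, 287.91284739383065], [0.0, 495.7001594417377, 210.99013493153362], [0.0, 0.0, 1.0]] [ 2.07105207 -1.75429328  0.44179622] [-0.10193174  0.5212043   1.46719028]
top [[519.1306106037409, 0.0, 281.1864106649726], [0.0, 519.1306106037409, 210.43272701321743], [0.0, 0.0, 1.0]] [ 2.16894264 -2.11730346  0.12769979] [7.30193606e-05 5.76341179e-01 1.36355531e+00]
```

View pics/top0.png

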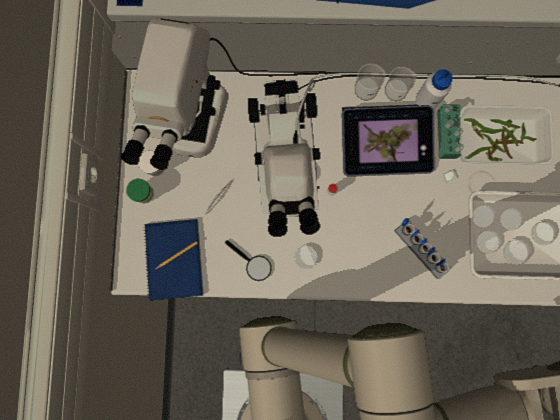

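View pics/scene0.png

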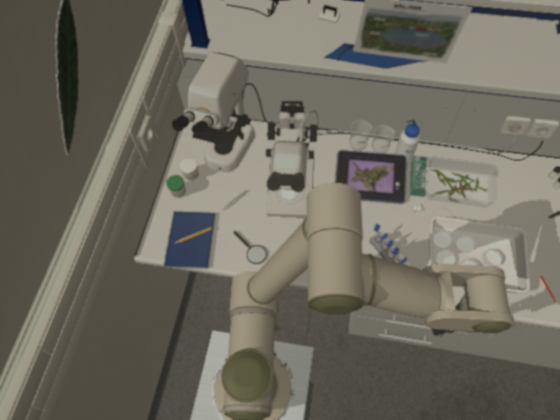

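The block is at top-image (395–452, 215–278), with the blue lids towards the upper-left of each vial. I'll enlarge and measure it.

```bash
cat > h.py <<'E'
import numpy as np, cv2
def ray(d,uv):
    uv=np.array(uv,float).reshape(-1,1,2)
    n=cv2.undistortPoints(uv,np.array(d['mtx']),np.array(d['dist_coeffs'])).reshape(-1,2)
    R=cv2.Rodrigues(np.array(d['rvec'],float))[0]; t=np.array(d['tvec'],float).ravel()
    return -R.T@t, np.c_[n,np.ones(len(n))]@R
def plane(d,uv,z):
    c,r=ray(d,uv); return c+r*((z-c[2])/r[:,2])[:,None]
def proj(d,P):
    return cv2.projectPoints(np.array(P,float).reshape(-1,1,3),np.array(d['rvec'],float),np.array(d['tvec'],float),np.array(d['mtx']),np.array(d['dist_coeffs']))[0].reshape(-1,2)
E
python3 - <<'E'
import pickle,cv2,numpy as np
from h import *
D=pickle.load(open('im.pkl','rb'))
a=D['top']['pixels'][205:285,385:465,::-1]; b=D['scene']['pixels'][215:275,360:420,::-1]
A=cv2.resize(a,(560,560),interpolation=cv2.INTER_CUBIC)
cv2.imwrite('pics/crop1.png',A)
for n,(x0,x1,y0,y1) in (('top',(385,465,205,285)),('scene',(360,420,215,275))):
    im=D[n]['pixels'];h=cv2.cvtColor(im,cv2.COLOR_RGB2HSV)
    m=np.zeros(im.shape[:2],np.uint8);m[y0:y1,x0:x1]=cv2.inRange(h,(100,120,50),(130,255,255))[y0:y1,x0:x1]
    k,l,s,c=cv2.connectedComponentsWithStats(m)
    for i in range(1,k):
        if s[i,4]>3: print(n,s[i],c[i].round(1),plane(D[n],c[i],.075).round(4))
E
```

```text
top [402 218   7   8  32] [405.  221.7] [[ 0.549  -0.3113  0.075 ]]
top [412 230   7   7  21] [415.3 233.3] [[ 0.5191 -0.338   0.075 ]]
top [419 238   7   7  22] [422.6 241.6] [[ 0.4979 -0.3567  0.075 ]]
top [428 248   7   7  25] [431.1 250.7] [[ 0.4748 -0.3783  0.075 ]]
top [439 260   6   6  16] [441.6 262.7] [[ 0.4445 -0.405   0.075 ]]
scene [375 226   3   4   8] [376.2 227.4] [[ 0.5492 -0.3063  0.075 ]]
scene [388 242   3   3   7] [389. 243.] [[ 0.4991 -0.3515  0.075 ]]
```

View pics/crop1.png

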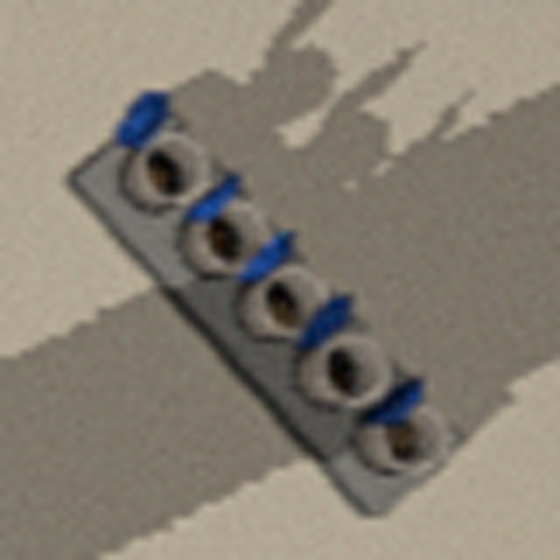

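The crop shows five open vials with mouths at about (168,168), (225,235), (285,300), (345,370) and (403,437). Each lid stands at its vial's upper-left, so +x runs to the lower right and lid 1 is the upper-left one. Block corners are near (70,180), (375,515) and (455,440).

```bash
python3 - <<'E'
import pickle,numpy as np
from h import *
from rig import observe
D=pickle.load(open('im.pkl','rb'));d=D['top']
f=lambda c:[385-.5+(np.array(c)[0]+.5)/7,205-.5+(np.array(c)[1]+.5)/7]
V=plane(d,[f(c) for c in [(168,168),(225,235),(285,300),(345,370),(403,437)]],.062)
C=plane(d,[f(c) for c in [(70,180),(375,515),(455,440)]],.028)
print(V.round(4),C.round(4))
i=np.array([-2,-1,0,1,2]);s=(i@V[:,:2])/10;m=V[:,:2].mean(0)
print('pitch',np.linalg.norm(s),'yaw',np.degrees(np.arctan2(s[1],s[0])),'mid',m)
e=C[1]-C[0];print('edge',np.linalg.norm(e),np.degrees(np.arctan2(e[1],e[0])),'cen',(C[0]+C[2])[:2]/2,np.linalg.norm(C[2]-C[1]))
u=s/np.linalg.norm(s);n=np.array([-u[1],u[0]])
T=observe()['tool_rot'];print('toolx yaw',np.degrees(np.arctan2(T[1,0],T[0,0])))
# lid tip (blue centroid) angle estimate
L=np.array([[405,221.7],[415.3,233.3],[422.6,241.6],[431.1,250.7],[441.6,262.7]])
for k,l in enumerate(L):
    for z in(.07,.08):
        p=plane(d,l,z)[0,:2]-(m+i[k]*.033*u); print(k+1,z,(p@u).round(4),(p@n).round(4))
E
```

```text
[[ 0.5326 -0.3234  0.062 ]
 [ 0.5078 -0.3446  0.062 ]
 [ 0.4839 -0.3667  0.062 ]
 [ 0.4583 -0.3888  0.062 ]
 [ 0.4339 -0.4099  0.062 ]] [[ 0.5307 -0.2935  0.028 ]
 [ 0.4052 -0.4087  0.028 ]
 [ 0.4344 -0.4396  0.028 ]]
pitch 0.03287566696521305 yaw -138.66438111647358 mid [ 0.48327806 -0.36668836]
edge 0.1703302444524235 -137.4146467506791 cen [ 0.48252941 -0.3665222 ] 0.04245893878472868
toolx yaw 20.497125180223318
1 0.07 -0.0197 0.0031
1 0.08 -0.0202 0.0006
2 0.07 -0.0126 0.0033
2 0.08 -0.0134 0.0009
3 0.07 -0.0172 0.0033
3 0.08 -0.0182 0.0009
4 0.07 -0.0184 0.0044
4 0.08 -0.0196 0.0019
5 0.07 -0.0108 0.0043
5 0.08 -0.0124 0.0018
```

```bash
python3 -m jog '[[0,0,-0.185,0,0,0,0],[0,0,-0.185,0,0,0,0],[0,0,0,0.048,0.0104,0,0],[0,0,0,0.048,0.0104,0,0],[0,0,0,0.048,0.0104,0,0],[0,0,0,0.048,0.0104,0,0],[0,0,0,0.048,0.0104,0,0],[0,0,0,0.048,0.0104,0,0],[0,0,0,0.048,0.0104,0,0],[0,0,0,0.048,0.0104,0,0]]' 20
cat > w.py <<'E'
import numpy as np
from rig import observe
s=observe();p=np.array(s['position']);T=np.array(s['tool_rot'])
a=np.radians(-138.3);u=np.array([np.cos(a),np.sin(a)]);n=np.array([-u[1],u[0]]);d=p[:2]-[.483,-.367]
print('t',s['time_s'],'block x,y,z mm',(1e3*np.r_[d@u,d@n,p[2]]).round(1),'toolx yaw',np.degrees(np.arctan2(T[1,0],T[0,0])).round(2),'toolz',T[:,2].round(4),'F',np.round(s['ft_force'],2),'w',s['grip_width'])
E
python3 w.py
```

```text
time_s: 1.35
position: [0.5359, -0.3208, 0.2309]
tool_rot: [[0.747, 0.665, -0.001], [0.665, -0.747, 0.0], [-0.0, -0.001, -1.0]]
ft_force: [0.2, 0.1, -0.3]
grip_width: -0.0002
gripper_force: 0.0
t 1.35 block x,y,z mm [-70.2   0.7 230.9] toolx yaw 41.7 toolz [-6.e-04  5.e-04 -1.e+00] F [ 0.23  0.05 -0.28] w -0.00018245916704226497
```

```bash
python3 -m jog '[[0,0,0,0.03,0,0,0],[0,0,0,0.026,0,0,0],[0,0,0,0,0,0,0],[0,0,0,0,0,0,0]]'; python3 w.py; python3 - <<'E'
from rig import optics
import cv2,pickle
d=optics.get_image('wrist');pickle.dump(d,open('w.pkl','wb'));cv2.imwrite('pics/w1.png',d['pixels'][:,:,::-1])
E
```

```text
time_s: 1.85
position: [0.576, -0.285, 0.231]
tool_rot: [[0.747, 0.665, -0.001], [0.665, -0.747, 0.0], [-0.0, -0.001, -1.0]]
ft_force: [-0.4, -0.1, 0.4]
grip_width: 0.0002
gripper_force: 0.0
t 1.85 block x,y,z mm [-124.     0.6  231. ] toolx yaw 41.68 toolz [-7.e-04  2.e-04 -1.e+00] F [-0.45 -0.08  0.41] w 0.00018611517406708528
```

View pics/w1.png

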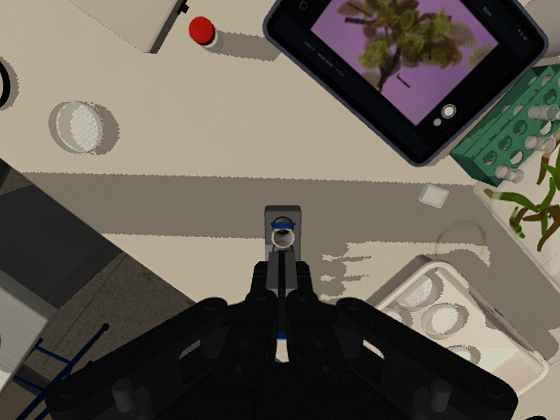

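The wrist view shows the block's -x end centred under the fingers' axis, with the end edge at about (283,207), vial 1 at (283,237) and its blue lid on the -x side at (283,225). I'll check those against the projected estimate.

```bash
python3 - <<'E'
import pickle,numpy as np
from h import *
d=pickle.load(open('w.pkl','rb'))
a=np.radians(-138.3);u=np.array([np.cos(a),np.sin(a)]);n=np.array([-u[1],u[0]])
g=lambda uv,z:[(1e3*np.array([(p[:2]-[.483,-.367])@u,(p[:2]-[.483,-.367])@n])).round(1) for p in plane(d,uv,z)]
print('vial1',g([[283,239]],.062),'corners',g([[265,207],[300,207]],.028))
w=lambda x,y,z:np.r_[np.array([.483,-.367])+u*x+n*y,z]
print(proj(d,[w(-.124,0.0006,.231),w(-.066,0,.062),w(-.087,.023,.028),w(-.087,-.023,.028)]).round(1), ray(d,[[280,210]])[0])
E
```

```text
vial1 [array([-63.4,   2.4])] corners [array([-90.9, -19.6]), array([-90.9,  23.4])]
[[281.1 265.8]
 [280.9 236.9]
 [299.6 210. ]
 [262.3 210. ]] [ 0.63676095 -0.23126196  0.37457371]
```

```bash
python3 -m jog '[[0,0,0,0,0.001,0.04,0],[0,0,0,0,0,0.04,0],[0,0,0,0,0,0.04,0],[0,0,0,0,0,0.03,0],[0,0,0,0,0,0.011,0],[0,0,0,0,0,0,0],[0,0,0,0,0,0,0]]'; python3 w.py
```

```text
time_s: 2.78
position: [0.5776, -0.2859, 0.0718]
tool_rot: [[0.747, 0.665, 0.002], [0.665, -0.747, -0.002], [0.0, 0.002, -1.0]]
ft_force: [-0.8, 0.1, 0.7]
grip_width: 0.0003
gripper_force: 0.0
t 2.775 block x,y,z mm [-124.6    2.4   71.8] toolx yaw 41.69 toolz [ 0.002  -0.0015 -1.    ] F [-0.78  0.11  0.74] w 0.00025883390817050736
```

```bash
python3 -m jog '[[0,0,0,-0.008,0,0,0],[0,0,0,-0.008,0,0,0],[0,0,0,-0.008,0,0,0],[0,0,0,-0.008,0,0,0],[0,0,0,-0.008,0,0,0],[0,0,0,-0.008,0,0,0],[0,0,0,-0.008,0,0,0],[0,0,0,0,0,0,0]]'; python3 w.py; python3 - <<'E'
from rig import optics
import cv2
d=optics.get_image('wrist');cv2.imwrite('pics/w2.png',d['pixels'][:,:,::-1])
E
```

```text
time_s: 3.78
position: [0.5349, -0.3231, 0.0704]
tool_rot: [[0.747, 0.665, -0.0], [0.665, -0.747, -0.0], [-0.0, -0.0, -1.0]]
ft_force: [0.5, 0.4, -0.2]
grip_width: -0.0001
gripper_force: 0.1
t 3.775 block x,y,z mm [-67.9   1.7  70.4] toolx yaw 41.66 toolz [-3.e-04 -2.e-04 -1.e+00] F [ 0.51  0.4  -0.16] w -7.533018880004152e-05
```

View pics/w2.png

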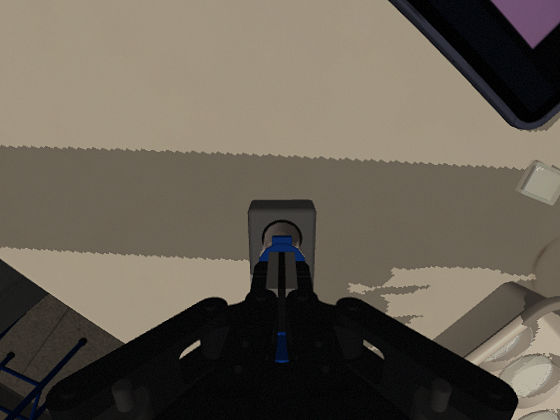

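Lid 1 is folding under the fingertips: blue hinge at (282,240), block still square and centred at (282,205). I'll carry on along the row.

```bash
python3 -m jog '[[0,0,0,-0.008,0,0,0],[0,0,0,-0.008,0,0,0],[0,0,0,-0.008,0,0,0],[0,0,0,-0.008,0,0,0],[0,0,0,-0.008,0,0,0],[0,0,0,-0.008,0,0,0],[0,0,0,-0.008,0,0,0],[0,0,0,-0.008,0,0,0],[0,0,0,-0.008,0,0,0],[0,0,0,-0.008,0,0,0]]'; python3 w.py
```

```text
time_s: 5.08
position: [0.4751, -0.3762, 0.0703]
tool_rot: [[0.747, 0.665, -0.0], [0.665, -0.747, -0.0], [-0.0, -0.0, -1.0]]
ft_force: [0.5, -0.1, 0.3]
grip_width: 0.0001
gripper_force: 0.4
t 5.075 block x,y,z mm [12.   1.6 70.3] toolx yaw 41.7 toolz [-2.e-04 -0.e+00 -1.e+00] F [ 0.54 -0.13  0.32] w 6.81409946672555e-05
```

```bash
python3 -m jog '[[0,0,0,-0.008,0,0,0],[0,0,0,-0.008,0,0,0],[0,0,0,-0.008,0,0,0],[0,0,0,-0.008,0,0,0],[0,0,0,-0.008,0,0,0],[0,0,0,-0.008,0,0,0],[0,0,0,-0.008,0,0,0],[0,0,0,-0.008,0,0,0],[0,0,0,-0.008,0,0,0],[0,0,0,-0.008,0,0,0]]'; python3 w.py; python3 - <<'E'
from rig import optics
import cv2
d=optics.get_image('wrist');cv2.imwrite('pics/w3.png',d['pixels'][:,:,::-1])
E
```

```text
time_s: 6.32
position: [0.4154, -0.4294, 0.0703]
tool_rot: [[0.747, 0.665, -0.0], [0.665, -0.747, 0.0], [-0.0, -0.0, -1.0]]
ft_force: [0.2, -0.0, -0.1]
grip_width: 0.0001
gripper_force: 0.0
t 6.325 block x,y,z mm [91.9  1.6 70.3] toolx yaw 41.7 toolz [-1.e-04  0.e+00 -1.e+00] F [ 0.2  -0.02 -0.07] w 8.019075142141857e-05
```

View pics/w3.png

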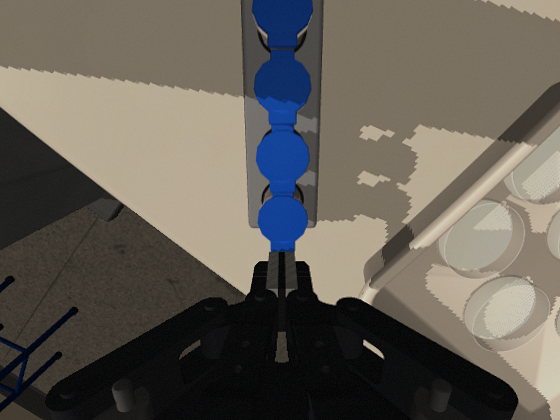

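All five lids are folded over: four are visible at (283,10), (283,87), (283,157) and (283,220), with slight gaps at some rims. Next I raise, go back above lid 1 and press each one in order.

```bash
python3 -m jog '[[0,0,0,0,0,-0.02,0],[0,0,0,0.03,0,0,0],[0,0,0,0.04,0,0,0],[0,0,0,0.04,0,0,0],[0,0,0,0.03,0,0,0],[0,0,0,0.013,0,0,0],[0,0,0,0,0,0,0],[0,0,0,0,0,0.012,0],[0,0,0,0,0,0.006,0],[0,0,0,0,0,0.003,0]]';python3 w.py
python3 -m jog '[[0,0,0,0,0,0.002,0],[0,0,0,0,0,0.001,0]]'; python3 w.py
```

```text
time_s: 7.62
position: [0.5295, -0.3276, 0.0685]
tool_rot: [[0.747, 0.665, -0.001], [0.665, -0.747, 0.001], [-0.0, -0.001, -1.0]]
ft_force: [0.4, 0.8, -0.1]
grip_width: 0.0002
gripper_force: 0.1
t 7.625 block x,y,z mm [-60.9   1.5  68.5] toolx yaw 41.65 toolz [-9.e-04  8.e-04 -1.e+00] F [ 0.36  0.76 -0.07] w 0.00022115629528112965
time_s: 7.88
position: [0.5301, -0.3273, 0.0664]
tool_rot: [[0.747, 0.665, 0.0], [0.665, -0.747, -0.0], [0.0, 0.0, -1.0]]
ft_force: [0.0, 0.3, 0.1]
grip_width: 0.0003
gripper_force: 0.1
t 7.875 block x,y,z mm [-61.6   1.7  66.4] toolx yaw 41.69 toolz [ 2.e-04 -1.e-04 -1.e+00] F [0.04 0.3  0.11] w 0.0002650378657556481
```

```bash
for i in 1 2 3 ; do python3 -m jog '[[0,0,0,0,0,0.0007,0],[0,0,0,0,0,0,0]]' >/dev/null; python3 w.py; done
```

```text
t 8.125 block x,y,z mm [-61.7   1.7  65.7] toolx yaw 41.7 toolz [ 2.e-04 -1.e-04 -1.e+00] F [-0.31 -0.11 -0.52] w -5.427297945575113e-05
t 8.375 block x,y,z mm [-61.7   1.7  65.1] toolx yaw 41.7 toolz [ 3.e-04 -2.e-04 -1.e+00] F [-0.27 -0.02  1.05] w -0.00023023914875953955
t 8.625 block x,y,z mm [-61.7   1.8  65. ] toolx yaw 41.7 toolz [ 6.e-04 -6.e-04 -1.e+00] F [-1.14  0.74  6.97] w 0.00018299898589876047
```

```bash
python3 -m jog '[[0,0,0,0,0,0.0003,0],[0,0,0,0,0,0,0]]' >/dev/null; python3 w.py
python3 -m jog '[[0,0,0,0,0,-0.015,0],[0,0,0,-0.018,0,0,0],[0,0,0,-0.015,0,0,0],[0,0,0,0,0,0,0],[0,0,0,0,0,0.008,0],[0,0,0,0,0,0.004,0],[0,0,0,0,0,0.002,0],[0,0,0,0,0,0.001,0],[0,0,0,0,0,0,0],[0,0,0,0,0,0,0]]'; python3 w.py
```

```text
t 8.875 block x,y,z mm [-61.7   1.8  64.9] toolx yaw 41.7 toolz [ 8.e-04 -8.e-04 -1.e+00] F [-1.38  1.94  8.49] w -0.00033455016898176914
time_s: 10.12
position: [0.5056, -0.3488, 0.0649]
tool_rot: [[0.746, 0.666, 0.0], [0.666, -0.746, -0.0], [-0.0, 0.0, -1.0]]
ft_force: [-3.6, 1.9, 9.3]
grip_width: 0.0003
gripper_force: 4.7
t 10.125 block x,y,z mm [-28.9   1.4  64.9] toolx yaw 41.73 toolz [ 1.e-04 -2.e-04 -1.e+00] F [-3.6   1.93  9.32] w 0.00034566009502145926
```

```bash
python3 -m jog '[[0,0,0,0,0,-0.015,0],[0,0,0,-0.018,0,0,0],[0,0,0,-0.015,0,0,0],[0,0,0,0,0,0,0],[0,0,0,0,0,0.008,0],[0,0,0,0,0,0.004,0],[0,0,0,0,0,0.002,0],[0,0,0,0,0,0.001,0],[0,0,0,0,0,0,0],[0,0,0,0,0,0,0]]'>/dev/null; python3 w.py
python3 -m jog '[[0,0,0,0,0,-0.015,0],[0,0,0,-0.018,0,0,0],[0,0,0,-0.015,0,0,0],[0,0,0,0,0,0,0],[0,0,0,0,0,0.008,0],[0,0,0,0,0,0.004,0],[0,0,0,0,0,0.002,0],[0,0,0,0,0,0.001,0],[0,0,0,0,0,0,0],[0,0,0,0,0,0,0]]'>/dev/null; python3 w.py
```

```text
t 11.375 block x,y,z mm [ 4.1  1.5 64.9] toolx yaw 41.74 toolz [ 1.e-04 -3.e-04 -1.e+00] F [-3.4   3.42  9.45] w -3.3919141218753805e-05
t 12.625 block x,y,z mm [37.1  1.4 64.9] toolx yaw 41.73 toolz [ 0.e+00 -2.e-04 -1.e+00] F [-2.54  2.06  9.06] w -0.0002162604919025988
```

```bash
python3 -m jog '[[0,0,0,0,0,-0.015,0],[0,0,0,-0.018,0,0,0],[0,0,0,-0.015,0,0,0],[0,0,0,0,0,0,0],[0,0,0,0,0,0.008,0],[0,0,0,0,0,0.004,0],[0,0,0,0,0,0.002,0],[0,0,0,0,0,0.001,0],[0,0,0,0,0,0,0],[0,0,0,0,0,0,0]]'>/dev/null; python3 w.py
python3 -m jog '[[0,0,0,0,0,-0.02,0],[0,0,0,-0.04,0,-0.03,0],[0,0,0,-0.04,0,-0.03,0],[0,0,0,-0.02,0,0,0],[0,0,0,0,0,0,0],[0,0,0,0,0,0,0]]'>/dev/null; python3 w.py; python3 - <<'E'
from rig import optics
import cv2,pickle
d=optics.get_image('wrist');pickle.dump(d,open('w.pkl','wb'));cv2.imwrite('pics/w4.png',d['pixels'][:,:,::-1])
E
```

```text
t 13.875 block x,y,z mm [70.   1.5 64.9] toolx yaw 41.73 toolz [ 1.e-04 -3.e-04 -1.e+00] F [-3.11  3.23  8.7 ] w 0.00015105218991475
t 14.625 block x,y,z mm [169.2   1.1 142.7] toolx yaw 41.74 toolz [-8.0e-04  2.4e-03 -1.0e+00] F [-0.03  0.71 -0.38] w -0.00029610516913983144
```

View pics/w4.png

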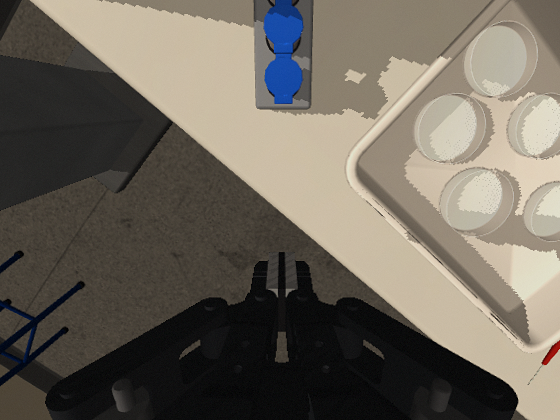

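Lids 4 and 5, at (283,25) and (283,77), lie flat. I'll verify all five from the top camera and by lip positions.

```bash
python3 - <<'E'
from rig import optics
import cv2,pickle,numpy as np
from h import *
a=np.radians(-138.3);u=np.array([np.cos(a),np.sin(a)]);n=np.array([-u[1],u[0]])
w=lambda x,y,z:np.r_[np.array([.483,-.367])+u*x+n*y,z]
W=pickle.load(open('w.pkl','rb'));print('lip5 wrist',[(((p[:2]-[.483,-.367])@u)*1e3).round(1) for p in plane(W,[[284,103.5]],.065)])
d=optics.get_image('top');im=d['pixels']
h=cv2.cvtColor(im,cv2.COLOR_RGB2HSV);m=cv2.inRange(h,(100,100,40),(130,255,255));m[:205]=0;m[285:]=0;m[:,:385]=0;m[:,465:]=0
ys,xs=np.nonzero(m);P=plane(d,np.c_[xs,ys],.065)[:,:2]-[.483,-.367];print('blue extents x',np.sort(P@u)[[0,-1]]*1e3,'y',np.sort(P@n)[[0,-1]]*1e3,len(xs))
A=cv2.resize(im[205:285,385:465,::-1],(560,560),interpolation=cv2.INTER_CUBIC);cv2.imwrite('pics/crop2.png',A)
E
```

```text
lip5 wrist [np.float64(83.8)]
blue extents x [-79.80319868  82.36970753] y [-11.4868568   13.76621293] 449
```

View pics/crop2.png

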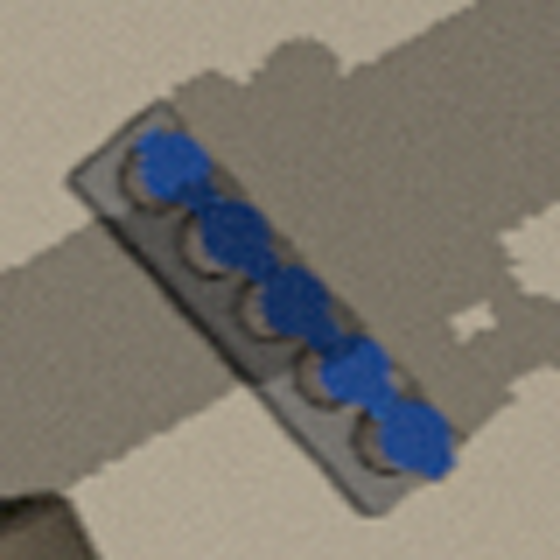

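The block has not moved, with its corners still at (70,180) and (375,515). All five lids lie flat, and each stopped solid at 64.9 mm under about 9 N. I'm handing in.

```bash
python3 -c "from rig import job; print(job.close_job())"
```

```text
the job is handed in; nothing more can be done
None
```

All five lids were folded over in order from lid 1 and pressed shut at about 9 N each; the block stayed where it was, nothing else was touched, and the job is handed in at about 15 s (no verdict was returned).

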